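# Open both leaves of the bolted counter locker

## Robot

A 6-joint arm with a two-finger parallel gripper is mounted at the origin on the work surface. World frame = base frame: x ahead of the robot, y to its left, z up, the work surface at z = 0. Lengths are in mm, angles in degrees, forces in N, time in s.
With the tool pointing down it reaches from about 350 to 975 mm from the base axis. Payload 4.9 kg.
Tool frame: the origin (TCP) lies on the centre line of the jaws, within the pads' length; the fingertips stand 11 mm ahead of it and the grasp point (between the pads) lies 8 mm behind it; z points along the fingers, y is the line along which they close (so a half turn about z gives the same grasp; the last joint's range is limited). The gripper opens to 85 mm and grips with 20 to 120 N. Pads are 22 mm wide; open, the fingers measure 114 mm over their backs; the gripper's body (76 mm by 85 mm) begins 54 mm behind the grasp point. The pads swing forward as they close: fully open they stand 13 mm farther back than shut.
Start: joints at [62.968, 3.019, 92.412, -0, 84.569, -6.818], TCP at [215.943, 586.49, 242.304] pointing down, gripper open.
Joint ranges: [-172.51, 172.51], [-57.92, 126.97], [3.15, 148.05], [-58.71, 238.71], [5.1, 150.11], [-179.66, 179.66]. Speed limits (degrees/s): [147.25, 147.25, 180, 180, 180, 180].

## Interface

Orientations are given as [roll, pitch, yaw] about the fixed x, y, z axes, in that order (R = Rz(yaw) Ry(pitch) Rx(roll)).
In Python, from cell import r, optics, order gives the robot as it stands. The module is installed in compiled form; this text tells all that it offers.
- The arm moves only by the tool jog_arm, never from a script. Its argument "targets" is a list of rows, each a list of 5 numbers: the shift along the tool's x, y, z in cm, then the turn about the tool's z in degrees, then the opening in per cent of the stroke, from 0 (shut) to 100 (fully open). In form: [[dx, dy, dz, twist, jaw], ...]. A call has 1 to 12 rows; each row is the pose to reach, as a shift and turn from the pose commanded when the call began, along the tool's axes at that moment; what a row does not reach only later rows make up. A row lasts 1/12 s, in which the tool goes at most 41.7 mm and 7.16 degrees, less where a joint would pass 70% of its speed; a pose out of reach is approached as far as the arm can. A call with a gripper value outside its range is refused whole. The fingers move at their own pace and stop on an object; "grip_force" is the grip in N (left out, the last holds). Time passes only in rows, so rows that repeat a pose let the fingers close. It gives the time, the measured TCP pose, the force, the opening and the grip force at its end, in the units of the state.
- r.get_state(): the state, without advancing time (a new reading comes with each control period).
- optics.read_camera(name): name is "side" or "top"; returns a dict with "image" (384x512x3 uint8, red, green, blue), "z_map" (384x512 float32, mm along the optical axis (not along the pixel's ray), 0 where there is no reading), "intrinsics" (3x3 intrinsics, pixels), "dist_coeffs" ([k1, k2, p1, p2, k3] as OpenCV has them; the pictures are not rectified), "pose" (4x4, takes a point from camera to world coordinates). Camera axes: x right, y up, looking along -z (the intrinsics and any distortion apply to the point x, -y, -z); pixel columns grow to the right and rows downward; lengths in mm; the calibration is good to about 2 mm. A picture is of the moment at which its call begins.
- order.finish_job(): hands the job in; it is judged then, once.
The state is a dict: "clock": time; "q": joint angles; "dq": joint speeds; "joint_torque": joint torques, N m; "tcp_pos": TCP position; "ee_rot": TCP orientation; "force": force on the tool from outside, world axes, zero at the start; "torque": the same for the moment, N m; "finger_gap": finger opening in mm; "finger_force": force on a finger pad.
Only numpy, scipy, OpenCV 4.12 (cv2) and the standard library are available. Lean on these libraries where they do the work, as an engineer would, in place of code of your own. Each camera call takes 0.05 s, during which the arm holds its last target. There are 200 camera calls.

## Task

Open the sloping double-door locker on the trade counter so that both leaves stand wide open. First swing the active leaf (the one with the overlapping strip) wide open, then slide the flush bolt on the other, passive leaf fully back down the slope to its stop, and only then swing the passive leaf wide open. Each leaf should end about square to the slope or beyond. Do not fling or drop a leaf, do not knock the things standing on the counter, and leave the bolt withdrawn.

Things in the scene. Friction and masses are not known exactly. Their poses are not given: they have to be found in the camera images.
- locker: Grey steel counter locker, fixed, 272 mm deep (x), 294 mm wide (y). Origin: centre of its underside. x points from its low front edge to its high back (flat top there, 190 mm high), y to its left, z up. It stands roughly side-on: x points about to the robot's left. Its deck slopes 30 degrees from horizontal, rising to +x; deck centre at x = -20 mm, z = 125 mm. Stock inside is not touched.
- deck_mid (a point): Deck centre, in the face of the shut leaves. Axes: x = u, up the slope; y left; z = n, square to the slope. Two white leaves, each 200 mm along u (-100 to +100), 125 mm wide, 12 mm thick, meet at y = 0; hinge lines along u at y = +127 mm (passive) and -127 mm (active), n = 0. Frame strip above them (u 103 to 131 mm) stands 8 mm proud.
- rail_mid (a point): Middle of a fixed 12 mm guard-rail tube along the locker's y, 250 mm long, at locker x = +40 mm, z = 277 mm, on legs at both ends going back and down to the flat top. It runs right above the bolt, so a tool pointing straight down on the bolt hits it; one leaning about 30 degrees, square to the slope, passes in front of it.
- active (a joint): Angle of the active leaf, on the right (-y): 0 shut, grows as its free (middle) edge rises, 1.9 rad at its stop. Starts 0 to 0.45. Stiff friction hinge (0.4 Nm): stays where it is left; about 6 N at the handle moves it. A steel strip 18 mm wide along its free edge laps 8 mm over the passive leaf and holds that down while this leaf is shut.
- active_handle (a point): Middle of the active leaf's handle grip: round steel bar 10 mm in diameter and 80 mm long, parallel to the slope (u), its axis 38 mm off the leaf's face, at u = -35 mm and 102 mm from the hinge line (23 mm from the free edge). Axes turn with the leaf: x = u, y across the leaf, z = n when shut.
- active_hinge (a point): Point on the active leaf's hinge line at mid length (u = 0, y = -127 mm, n = 0). Axes turn with the leaf.
- passive (a joint): Angle of the passive leaf, on the locker's left (+y) side: 0 shut, grows as its free edge rises, 1.9 rad at its stop. Starts shut; the shot bolt locks it (about 0.02 rad of play). Same weight (about 0.3 kg) and the same stiff hinge as the active leaf.
- passive_handle (a point): Middle of the passive leaf's handle grip: same bar as on the active leaf, u = -35 mm, 38 mm off the face, 102 mm from its hinge line. Axes turn with the leaf.
- passive_hinge (a point): Point on the passive leaf's hinge line at mid length (u = 0, y = +127 mm, n = 0). Axes turn with the leaf.
- bolt (a joint): Travel of the flush bolt in m: 0 fully shot (tip 16 mm in the frame at the upper end of the deck), grows as its thumb piece slides down the slope (-u), 0.028 at the stop, fully withdrawn. It starts at 0 to 0.004. It slides with about 3 N and stays where it is left; short of 0.016 it still locks the leaf.
- bolt_thumb (a point): Middle of the top face of the bolt's thumb piece: steel block 14 mm along u, 10 mm across (y), standing 23 mm off the passive leaf's face on an aluminium plate near the leaf's upper end; u = +65 mm when fully shot, +37 mm when withdrawn, y = +33 mm. Can be pinched across y or pushed down the slope.
- mug: White mug, 84 mm across, 95 mm high, standing on the counter near the locker; bystander. Origin: centre of its underside.
- can: Spray can, 60 mm across, 170 mm high, standing on the counter; bystander. Origin: centre of its underside.
- coupling: Grey plastic pipe coupling (short tube), 64 mm across, 60 mm high, standing on the counter; bystander. Origin: centre of its underside.

How it is judged (in metres and radians):
On the way, in this order (a step that is already met when the one before it is completed fails the run):
1. the active leaf is swung wide open (past 75 degrees) (value of joint active above 1.31 rad), for 0.2 s.
2. the flush bolt is withdrawn while the passive leaf is still shut (value of joint bolt above 0.022 m and value of joint passive below 0.15 rad), for 0.2 s.
3. the passive leaf is swung wide open (past 75 degrees) (value of joint passive above 1.31 rad), for 0.2 s.
At the end, for the whole second after the job is handed in: Both leaves stand open by more than 75 degrees (1.31 rad) and at rest, and the flush bolt is withdrawn by more than 22 of its 28 mm (value of joint each of active, passive above 1.31 rad and value of joint bolt above 0.022 m and velocity of joint active between -0.1 and 0.1 rad/s and velocity of joint passive between -0.1 and 0.1 rad/s); the robot touches nothing.
It fails at once if a leaf is flung or dropped (faster than 4 rad/s) (velocity of joint any of active, passive above 4 rad/s or velocity of joint any of active, passive below -4 rad/s).
It fails at once if the mug is shoved more than 30 mm or tipped (distance of mug from where it was at the start of the episode above 0.03 m or angle between mug's own z axis and vertical above 0.4 rad).
It fails at once if the can is shoved more than 30 mm or tipped (distance of can from where it was at the start of the episode above 0.03 m or angle between can's own z axis and vertical above 0.4 rad).
It fails at once if the coupling is shoved more than 30 mm or tipped (distance of coupling from where it was at the start of the episode above 0.03 m or angle between coupling's own z axis and vertical above 0.4 rad).
It also fails if it takes over 58 s, if anything falls off the work surface, if the arm or the gripper's body presses on something with over 40 N, if the wrist force passes 120 N, or if a joint passes its speed limit or range.

## Working session

There is one attempt and no reset: what is moved stays moved. The work goes in short steps, Python scripts to look and compute and a tool call to move; the robot and the scene stay as the last step left them, time stands still between calls to the robot, and variables do not carry over. Pictures are saved under pics/ and viewed, at most 10 in all, crops included, and the job is handed in when it is done.

Besides the shell and the picture viewer there is one more tool, called after ">>>" as name(argument=value, ...) on one line, values as JSON. jog_arm: Moves the arm, as the interface text tells. Its arguments: {"type":"object","properties":{"targets":{"type":"array","items":{"type":"array","items":{"type":"number"}}},"grip_force":{"type":"number"}},"required":["targets"]}

```bash
mkdir -p pics; ls; python3 - <<'E'
from cell import r,optics
import cv2,numpy as np
s=r.get_state();print({k:np.round(v,2).tolist() for k,v in s.items()})
for n in("side","top"):
    c=optics.read_camera(n);np.savez(n+"0.npz",**{k:np.array(v) for k,v in c.items()})
    cv2.imwrite(f"pics/{n}0.png",c["image"][:,:,::-1]);print(n,np.round(c["intrinsics"],1).tolist(),np.round(c["dist_coeffs"],3),np.round(c["pose"],2).tolist())
E
```

```text
pics
{'clock': 0.0, 'q': [62.97, 3.06, 92.49, -0.0, 84.57, -6.82], 'dq': [0.04, 0.05, 0.09, -0.01, 0.02, -0.03], 'joint_torque': [0.0, -39.37, -37.02, -0.0, 0.01, -0.0], 'tcp_pos': [215.69, 585.95, 241.06], 'ee_rot': [-179.88, -0.01, 159.78], 'force': [0.45, -0.04, -0.14], 'torque': [0.08, -0.01, -0.01], 'finger_force': 0.0, 'finger_gap': 85.56}
side [[419.7, 0.0, 258.6], [0.0, 419.7, 195.9], [0.0, 0.0, 1.0]] [-0.116  0.     0.     0.     0.   ] [[0.87, 0.36, -0.33, 267.34], [-0.49, 0.62, -0.61, -575.3], [-0.01, 0.7, 0.72, 895.88], [0.0, 0.0, 0.0, 1.0]]
top [[493.9, 0.0, 254.8], [0.0, 493.9, 203.1], [0.0, 0.0, 1.0]] [-0.192  0.     0.     0.     0.   ] [[0.0, 0.98, -0.2, 332.93], [-1.0, 0.01, 0.02, 52.34], [0.02, 0.2, 0.98, 1481.98], [0.0, 0.0, 0.0, 1.0]]
```

View pics/side0.png

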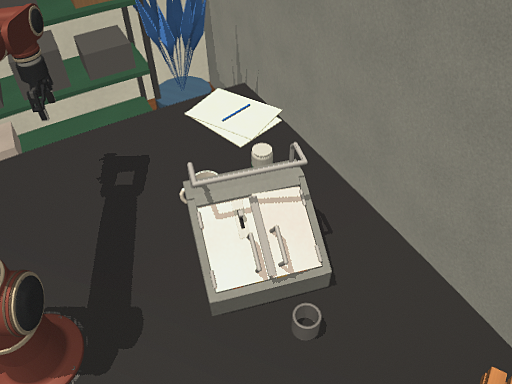

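View pics/top0.png

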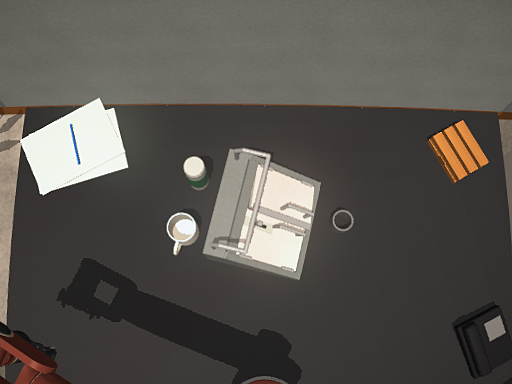

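The side and top views show the locker with its low front edge to the right in the top picture, around (260,215). The passive leaf, at (225,245) in the side view, is nearest the robot; the active leaf is at (285,235). The mug is at (182,230), the can at (195,172) and the coupling at (343,220), all in the top view. Next I'll get poses from the depth points.

```bash
cat > h.py <<'E'
import numpy as np,cv2
from scipy.spatial.transform import Rotation as Ro
def cloud(c):
    K,d,T=c["intrinsics"],c["dist_coeffs"],c["pose"];z=np.asarray(c["z_map"],float)
    v,u=np.mgrid[:z.shape[0],:z.shape[1]]
    n=cv2.undistortPoints(np.stack([u.ravel(),v.ravel()],1).astype(float)[:,None],K,d)[:,0]
    Z=z.ravel();P=np.stack([n[:,0]*Z,-n[:,1]*Z,-Z],1)@T[:3,:3].T+T[:3,3]
    P[Z==0]=np.nan
    return P,np.asarray(c["image"]).reshape(-1,3)
E
python3 - <<'E'
from h import *
for n in("top","side"):
    c=dict(np.load(n+"0.npz"));P,C=cloud(c)
    v,u=np.mgrid[:384,:512];u=u.ravel();v=v.ravel()
    box=((u>198)&(u<328)&(v>140)&(v<285)) if n=="top" else ((u>178)&(u<335)&(v>135)&(v<320))
    X=P[:,0];Y=P[:,1];z=P[:,2]
    print(n,"table z",np.nanmedian(z[(abs(z)<30)]))
    flat=box&(abs(z-190)<5)
    for nm,m in(("flat",flat),("foot",box&(z>35)&(z<300))):
        m2=np.isfinite(X)&m
        print(nm,m2.sum(),np.round(np.nanmedian(z[m2]),1),cv2.minAreaRect(P[m2][:,:2].astype(np.float32)))
    # deck plane normal via RANSAC
    m=box&(z>50)&(z<185);Q=P[m];Q=Q[np.isfinite(Q).all(1)]
    rng=np.random.default_rng(0);b=0
    for _ in range(500):
        a=Q[rng.choice(len(Q),3,False)];nn=np.cross(a[1]-a[0],a[2]-a[0]);L=np.linalg.norm(nn)
        if L<100:continue
        nn/=L;i=abs((Q-a[0])@nn)<2.5
        if i.sum()>b:b=i.sum();best=i
    I=Q[best];cc=I.mean(0);nn=np.linalg.svd(I-cc,full_matrices=False)[2][2];nn*=np.sign(nn[2])
    print("plane",b,len(Q),cc.round(1),nn.round(3),"tilt",np.degrees(np.arccos(nn[2])),"upslope yaw",np.degrees(np.arctan2(-nn[1],-nn[0])), cv2.minAreaRect(I[:,:2].astype(np.float32)))
    for nm,bx,lo in(("mug",(165,205,205,260),60),("can",(180,215,150,195),150),("coup",(328,358,205,235),40)):
        if n=="top":
            m=(u>bx[0])&(u<bx[1])&(v>bx[2])&(v<bx[3])&(z>lo);print(nm,m.sum(),cv2.minAreaRect(P[m][:,:2].astype(np.float32)),np.nanmax(z[m]))
E
```

```text
top table z 1.71223427255552
flat 2692 190.8 ((581.2482299804688, 43.001495361328125), (192.0806427001953, 292.2790832519531), 76.54682159423828)
foot 10871 158.9 ((581.486572265625, 38.688812255859375), (351.641357421875, 294.78466796875), 76.73257446289062)
plane 2750 6808 [531.1 -32.5 120.9] [-0.118 -0.493  0.862] tilt 30.45194941897472 upslope yaw 76.56599278474104 ((563.8538818359375, -32.46382141113281), (205.5247039794922, 292.9453430175781), 76.94584655761719)
mug 295 ((517.2280883789062, 223.92349243164062), (137.76348876953125, 99.81172943115234), 13.459638595581055) 193.71388197611736
can 352 ((699.2548828125, 201.0258026123047), (53.98267364501953, 54.845455169677734), 50.04079818725586) 180.12112426441422
coup 175 ((572.0457763671875, -226.97256469726562), (60.907161712646484, 60.928035736083984), 83.01944732666016) 72.01165010655723
side table z -0.9520551952089136
flat 2174 189.7 ((589.0154418945312, 75.91856384277344), (125.82037353515625, 295.2665100097656), 77.28243255615234)
foot 16650 139.2 ((573.6792602539062, 14.191497802734375), (514.6348266601562, 304.5498046875), 78.87196350097656)
plane 6044 12780 [529.  -35.3 117. ] [-0.125 -0.49   0.863] tilt 30.383123496604036 upslope yaw 75.68298315653719 ((563.8004150390625, -30.074920654296875), (212.54718017578125, 296.0140075683594), 76.4814224243164)
```

```bash
python3 - <<'E'
from h import *
yaw=np.radians(76.7);ex=np.array([np.cos(yaw),np.sin(yaw)]);ey=np.array([-ex[1],ex[0]])
S={}
for n in("top","side"):
    c=dict(np.load(n+"0.npz"));P,C=cloud(c);P=P[np.isfinite(P).all(1)]
    q=P[:,:2]-np.array([575,20.]);a=q@ex;b=q@ey;z=P[:,2]
    m=(z>40)&(z<193)&(abs(a)<165)&(abs(b)<165)
    print(n,"b range",np.percentile(b[m&(a>20)],[.3,99.7]).round(1),"a range",np.percentile(a[m&(abs(b)<140)],[.1,.5,99.5,99.9]).round(1))
    m2=m&(abs(b)<160)
    # profile: a where deck z=125 over passive leaf, b 40..120
    for lo,hi in((15,30),(60,120),(128,145),(-145,-128),(-120,-40),(-10,10)):
        for al,ah in ((-100,-60),(-60,0),(0,60)):
            k=m&(b>lo)&(b<hi)&(a>al)&(a<ah)
            if k.sum()>20:print((lo,hi),(al,ah),k.sum(),"x@125",np.percentile(a[k]-(z[k]-125)/np.tan(np.radians(30)),[20,50,80]).round(1))
    k=m&(abs(z-190)<6)&(abs(b)<120);h,e=np.histogram(a[k],bins=np.arange(0,170,5));print(list(zip(e[:-1],h)))
    k=(z>255)&(z<300)&(abs(a)<200)&(abs(b)<170);print("rail",k.sum(),np.median(a[k]),np.percentile(b[k],[1,99]),np.percentile(z[k],[50,95]))
E
```

```text
top b range [-146.4  145.1] a range [-155.5 -154.4  118.1  119.3]
(15, 30) (-100, -60) 90 x@125 [-139.1 -131.2  -50.7]
(15, 30) (-60, 0) 110 x@125 [-75.7 -56.5 -51.5]
(15, 30) (0, 60) 75 x@125 [-66.6 -59.4 -53.3]
(60, 120) (-100, -60) 298 x@125 [-57.8 -53.6 -49.5]
(60, 120) (-60, 0) 477 x@125 [-57.2 -53.1 -49.7]
(60, 120) (0, 60) 258 x@125 [-67.3 -57.4 -50.7]
(128, 145) (-100, -60) 107 x@125 [-56.9 -51.5 -44.3]
(128, 145) (-60, 0) 180 x@125 [-56.7 -51.9 -13.7]
(128, 145) (0, 60) 213 x@125 [-56.1 -50.   34. ]
(-145, -128) (-100, -60) 79 x@125 [-56.9 -52.1 -48.5]
(-145, -128) (-60, 0) 128 x@125 [-57.2 -53.9 -48.5]
(-145, -128) (0, 60) 87 x@125 [-57.9 -53.5 -50.2]
(-120, -40) (-100, -60) 326 x@125 [-78.  -68.7 -61.6]
(-120, -40) (-60, 0) 569 x@125 [-79.9 -70.4 -62.5]
(-120, -40) (0, 60) 361 x@125 [-74.8 -68.  -62.1]
(-10, 10) (-100, -60) 126 x@125 [-112.3 -106.3  -55.6]
(-10, 10) (-60, 0) 200 x@125 [-111.2 -105.6  -53.3]
(-10, 10) (0, 60) 85 x@125 [-82.2 -67.3 -56.8]
[(np.int64(0), np.int64(9)), (np.int64(5), np.int64(2)), (np.int64(10), np.int64(0)), (np.int64(15), np.int64(7)), (np.in
[... 2335 characters left out ...]
t64(1)), (np.int64(65), np.int64(108)), (np.int64(70), np.int64(132)), (np.int64(75), np.int64(141)), (np.int64(80), np.int64(139)), (np.int64(85), np.int64(128)), (np.int64(90), np.int64(44)), (np.int64(95), np.int64(0)), (np.int64(100), np.int64(0)), (np.int64(105), np.int64(4)), (np.int64(110), np.int64(83)), (np.int64(115), np.int64(106)), (np.int64(120), np.int64(2)), (np.int64(125), np.int64(0)), (np.int64(130), np.int64(0)), (np.int64(135), np.int64(0)), (np.int64(140), np.int64(0)), (np.int64(145), np.int64(0)), (np.int64(150), np.int64(0)), (np.int64(155), np.int64(0)), (np.int64(160), np.int64(0))]
rail 845 6.124264986550613 [-128.77470854  130.81512271] [280.26005985 283.39450395]
```

```bash
cat >> h.py <<'E'
yaw=np.radians(76.7);ex=np.array([np.cos(yaw),np.sin(yaw),0]);ey=np.array([-ex[1],ex[0],0]);ez=np.array([0,0,1.])
s30,c30=.5,np.sqrt(.75)
eu=c30*ex+s30*ez;en=-s30*ex+c30*ez
DM=np.array([575,20,0])+(-38)*ex+125*ez   # deck_mid guess
B=np.stack([eu,ey,en],1)
def deck(P): return (P-DM)@B
E
python3 - <<'E'
from h import *
for n in("top","side"):
    P,C=cloud(dict(np.load(n+"0.npz")));k=np.isfinite(P).all(1);P=P[k];C=C[k].astype(int)
    if n=="top":P=P-[0,0,1.7]
    else:P=P+[0,0,1]
    D=deck(P);q=P-[575,20,0];a=q@ex
    k=(abs(D[:,1])<100)&(P[:,2]>265)&(P[:,2]<295)&(abs(a)<120);print(n,"rail a",np.percentile(a[k],[5,50,95]).round(1),"z",np.percentile(P[k,2],[5,50,95]).round(1))
    k=(D[:,1]>50)&(D[:,1]<115)&(abs(D[:,0])<50);print("passive leaf n",np.percentile(D[k,2],[10,50,90]).round(1))
    k=(D[:,1]>128)&(D[:,1]<142)&(abs(D[:,0])<70);print("frame side n",np.percentile(D[k,2],[10,50,90]).round(1))
    k=(D[:,1]>0)&(D[:,1]<45)&(D[:,2]>40)&(D[:,2]<65)&(D[:,0]<40)&(D[:,0]>-110);print("phandle",k.sum(),"u",np.percentile(D[k,0],[3,50,97]).round(1),"y",np.percentile(D[k,1],[5,50,95]).round(1),"n",np.percentile(D[k,2],[5,50,95]).round(1))
    k=(D[:,1]>15)&(D[:,1]<55)&(D[:,2]>20)&(D[:,2]<45)&(D[:,0]>20)&(D[:,0]<80);print("bolt",k.sum(),"u",np.percentile(D[k,0],[3,50,97]).round(1),"y",np.percentile(D[k,1],[5,50,95]).round(1),"n",np.percentile(D[k,2],[5,50,95]).round(1))
    # active leaf profile n vs y
    for y in range(-125,15,10):
        k=(abs(D[:,1]-y)<5)&(abs(D[:,0]-5)<90);print(y,np.percentile(D[k,2],[10,50,90]).round(0),end="; ")
    print()
    k=(D[:,1]>-80)&(D[:,1]<0)&(D[:,2]>65)&(D[:,2]<110)&(D[:,0]<40)&(D[:,0]>-110);print("ahandle",k.sum(),"u",np.percentile(D[k,0],[3,50,97]).round(1),"y",np.percentile(D[k,1],[5,50,95]).round(1),"n",np.percentile(D[k,2],[5,50,95]).round(1))
    w=(C.min(1)>200)&(abs(D[:,2]-8)<10)&(D[:,1]>60)&(D[:,1]<122);print("white u",np.percentile(D[w,0],[1,50,99]).round(1))
    w=(C.min(1)>200)&(abs(D[:,2]-8)<10)&(D[:,1]>0)&(abs(D[:,0])<60);print("white y",np.percentile(D[w,1],[1,50,99]).round(1))
E
```

```text
top rail a [ 3.9  9.1 14.5] z [276.8 281.2 286.1]
passive leaf n [3.4 6.2 9. ]
frame side n [3.7 6.5 9.4]
phandle 101 u [-83.9 -39.3  -1.8] y [19.  24.7 29.4] n [41.9 48.  52.8]
bolt 27 u [44.9 52.6 60.4] y [29.2 33.7 37.8] n [22.1 27.5 31.2]
-125 [ 3.  8. 11.]; -115 [ 5.  8. 11.]; -105 [ 7. 10. 14.]; -95 [10. 12. 15.]; -85 [11. 13. 17.]; -75 [12. 16. 19.]; -65 [14. 17. 20.]; -55 [14. 19. 22.]; -45 [12. 21. 24.]; -35 [19. 25. 67.]; -25 [21. 25. 51.]; -15 [21. 27. 32.]; -5 [27. 33. 36.]; 5 [ 4. 10. 37.]; 
ahandle 61 u [-84.  -44.   -4.2] y [-37.1 -33.1 -29.5] n [65.3 66.9 69.4]
white u [-108.8  -21.4   83.6]
white y [  2.9  71.6 123. ]
side rail a [ 1.9  4.8 10.9] z [275.5 281.7 284.6]
passive leaf n [4.6 6.8 9. ]
frame side n [4.5 7.1 9.7]
phandle 175 u [-88.1 -46.8  -5.2] y [20.4 25.3 29.3] n [45.6 48.4 51.8]
bolt 30 u [43.6 49.8 56.5] y [28.5 33.2 37.5] n [23.6 29.8 31.8]
-125 [ 6.  9. 13.]; -115 [ 7. 10. 12.]; -105 [ 9. 11. 14.]; -95 [11. 13. 15.]; -85 [13. 15. 17.]; -75 [15. 17. 19.]; -65 [16. 19. 21.]; -55 [18. 20. 23.]; -45 [19. 22. 24.]; -35 [22. 26. 68.]; -25 [24. 26. 49.]; -15 [26. 29. 34.]; -5 [32. 35. 37.]; 5 [ 5. 10. 37.]; 
ahandle 136 u [-88.1 -49.   -6.1] y [-37.7 -33.7 -29.9] n [65.4 67.3 69.6]
white u [-109.9  -20.4   84.6]
white y [  4.1  74.  124.9]
```

```bash
cat >> h.py <<'E'
DM=np.array([575,20,0])+(-51)*ex+125*ez
def pt(u,y,n): return DM+B@np.array([u,y,n],float)
def bar(side,th,u=-35):   # handle centre for leaf angle th; side -1 active, +1 passive
    a=th+np.arctan2(38,102);R=np.hypot(38,102)
    return pt(u,side*(127-R*np.cos(a)),R*np.sin(a))
def go(tgt,az=None):      # shift in cm / twist from measured pose
    from cell import r
    s=r.get_state();R=Ro.from_euler("xyz",s["ee_rot"],degrees=True).as_matrix()
    d=R.T@(np.asarray(tgt)-s["tcp_pos"])/10
    t=0
    if az is not None:
        y=R[:,1];t=np.degrees(np.arctan2(y[1],y[0]))-az;t=(t+90)%180-90
    return d.round(2),round(t,1)
E
python3 - <<'E'
from h import *
b=bar(-1,.19);print("DM",DM,"abar",b,"pbar",bar(1,0),"bolt",pt(63,33,23))
print(go([b[0],b[1],350],-13.3));print(go(b,-13.3))
E
```

```text
DM [563.2674634  -29.63212251 125.        ] abar [582.88633124 -94.48565602 156.49951662] pbar [527.5940345  -71.86919458 140.40896534] bolt [541.05841037  19.86421223 176.41858429]
(array([-57.97, -51.19, -10.8 ]), np.float64(83.1))
(array([-57.97, -51.16,   8.55]), np.float64(83.1))
```

>>> jog_arm(targets=[[0,0,-4,0,100],[0,0,-8,0,100],[0,0,-11,0,100],[0,0,-11,0,100]])

```text
clock: 0.43
tcp_pos: [216.9, 588.5, 361.3]
ee_rot: [179.3, 0.1, 159.8]
force: [-0.5, 0.5, 1.9]
finger_gap: 85.3
finger_force: 0.0
```

>>> jog_arm(targets=[[-1.5,-1.3,0,3,60],[-4,-3.5,0,9,60],[-7,-6.2,0,16,60],[-10,-8.8,0,23,60],[-13,-11.5,0,30,60],[-16,-14.1,0,37,60],[-19,-16.8,0,44,60],[-22,-19.4,0,51,60],[-25,-22.1,0,58,60],[-28,-24.7,0,65,60],[-30,-26.5,0,70,60],[-31,-27.3,0,73,60]])

```text
clock: 1.43
tcp_pos: [413.5, 220.3, 351.6]
ee_rot: [-180.0, 0.1, 86.3]
force: [-0.7, -0.3, 0.7]
finger_gap: 51.3
finger_force: 0.0
```

```bash
python3 - <<'E'
from h import *
b=bar(-1,.19);print(go([b[0],b[1],350],-13.3))
E
```

```text
(array([-30.33,  18.91,   0.19]), np.float64(9.6))
```

>>> jog_arm(targets=[[-2,1.2,0,2,50],[-5,3.1,0,4,50],[-8,5,0,6,50],[-11,6.9,0,8,50],[-14,8.7,0,9.6,50],[-17,10.6,0,9.6,50],[-20,12.5,0,9.6,50],[-23,14.3,0,9.6,50],[-26,16.2,0,9.6,50],[-28.5,17.8,0,9.6,50],[-30,18.7,0,9.6,50],[-30.3,18.9,0,9.6,50]])

```text
clock: 2.43
tcp_pos: [584.7, -92.2, 350.8]
ee_rot: [-179.9, 0.0, 77.0]
force: [-0.1, -0.4, -0.4]
finger_gap: 42.9
finger_force: 0.0
```

```bash
python3 - <<'E'
from h import *
b=bar(-1,.19);print(go(b,-13.3))
from cell import optics
c=optics.read_camera("side");cv2.imwrite("pics/s1.png",c["image"][:,:,::-1])
E
```

```text
(array([-0.25, -0.08, 19.43]), np.float64(0.3))
```

View pics/s1.png

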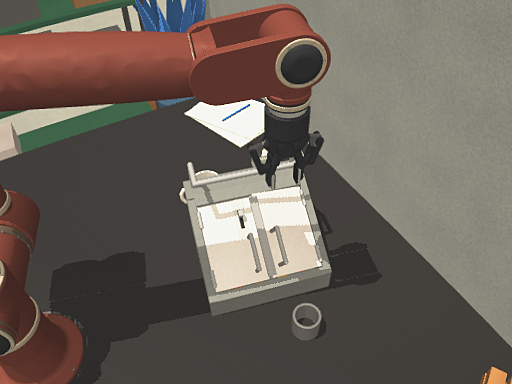

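The picture shows the gripper at about (287,150), in the air above the active leaf and clear of the rail. Both bars are still free at (255,252) and (280,247). I'll descend onto the active bar.

>>> jog_arm(targets=[[-0.25,-0.1,3,0.3,50],[-0.25,-0.1,6,0.3,50],[-0.25,-0.1,9,0.3,50],[-0.25,-0.1,12,0.3,50],[-0.25,-0.1,14.5,0.3,50],[-0.25,-0.1,16.5,0.3,50],[-0.25,-0.1,18,0.3,50],[-0.25,-0.1,19,0.3,50],[-0.25,-0.1,19.4,0.3,50],[-0.25,-0.1,19.4,0.3,50]])

```text
clock: 3.32
tcp_pos: [582.1, -91.1, 157.6]
ee_rot: [-179.9, -0.0, 76.9]
force: [0.0, 0.2, -0.4]
finger_gap: 42.8
finger_force: 0.0
```

>>> jog_arm(targets=[[0,0,0,0,0],[0,0,0,0,0],[0,0,0,0,0],[0,0,0,0,0],[0,0,0,0,0],[0,0,0,0,0],[0,0,0,0,0],[0,0,0,0,0]], grip_force=40)

```text
clock: 3.98
tcp_pos: [583.2, -92.1, 159.9]
ee_rot: [179.9, -0.0, 76.9]
force: [-3.1, 2.1, 6.6]
finger_gap: 8.3
finger_force: 39.3
```

```bash
python3 - <<'E'
from h import *
from cell import r
p=np.array(r.get_state()["tcp_pos"]);print(deck(p))
b0=bar(-1,.19)
for th in (.19,.35,.5,.65,.8,.95,1.1,1.25,1.4,1.5,1.6,1.7):
    d=go(bar(-1,th)-b0+p,-13.3);print(th,d)
E
```

```text
[-31.23463701 -33.78351306  58.35543215]
0.19 (array([0., 0., 0.]), np.float64(0.2))
0.35 (array([-0.71,  1.02, -1.22]), np.float64(0.2))
0.5 (array([-1.29,  2.17, -2.22]), np.float64(0.2))
0.65 (array([-1.78,  3.48, -3.06]), np.float64(0.2))
0.8 (array([-2.17,  4.92, -3.72]), np.float64(0.2))
0.95 (array([-2.44,  6.45, -4.19]), np.float64(0.2))
1.1 (array([-2.6 ,  8.06, -4.46]), np.float64(0.2))
1.25 (array([-2.64,  9.69, -4.51]), np.float64(0.2))
1.4 (array([-2.55, 11.31, -4.35]), np.float64(0.2))
1.5 (array([-2.43, 12.37, -4.13]), np.float64(0.2))
1.6 (array([-2.25, 13.39, -3.82]), np.float64(0.2))
1.7 (array([-2.03, 14.38, -3.42]), np.float64(0.2))
```

>>> jog_arm(targets=[[-0.35,0.5,-0.6,0,0],[-0.7,1.0,-1.2,0,0],[-1.0,1.6,-1.7,0,0],[-1.3,2.15,-2.2,0,0],[-1.3,2.15,-2.2,0,0]])

```text
clock: 4.4
tcp_pos: [598.9, -108.7, 181.2]
ee_rot: [-179.6, -0.1, 76.9]
force: [-10.8, 5.6, 10.0]
finger_gap: 8.0
finger_force: 39.7
```

```bash
cat > leaf.py <<'E'
import sys
from h import *
from cell import r,optics
P,C=cloud(optics.read_camera("side"));P=P+[0,0,1];D=deck(P[np.isfinite(P).all(1)])
for s,nm in((-1,"active"),(1,"passive")):
    y=127-s*D[:,1] if s>0 else 127+D[:,1]
    rr=np.hypot(y,D[:,2]);k=(rr>30)&(rr<120)&(D[:,0]>5)&(D[:,0]<90)&(D[:,2]>-8)
    a=np.arctan2(D[k,2],y[k]);h,e=np.histogram(a,bins=np.arange(-.1,2.2,.05));i=np.argsort(h)[::-1][:4];print(nm,[(round(e[j]+.025,3),int(h[j])) for j in i])
E
python3 leaf.py; python3 - <<'E'
from h import *
from cell import r
s=r.get_state();print(deck(np.array(s["tcp_pos"])),s["finger_gap"],s["force"])
E
```

```text
active [(np.float64(0.475), 198), (np.float64(0.425), 17), (np.float64(0.525), 8), (np.float64(0.725), 2)]
passive [(np.float64(0.025), 776), (np.float64(-0.025), 381), (np.float64(0.075), 96), (np.float64(-0.075), 29)]
[-31.43779224 -52.81722128  83.03170016] 8.208814375234704 [-10.41148382   4.76918727   8.43968681]
```

>>> jog_arm(targets=[[-0.25,0.65,-0.45,0,0],[-0.5,1.3,-0.85,0,0],[-0.7,2.0,-1.2,0,0],[-0.9,2.75,-1.5,0,0],[-1.05,3.5,-1.75,0,0],[-1.15,4.3,-1.95,0,0],[-1.25,5.1,-2.1,0,0],[-1.3,5.9,-2.25,0,0],[-1.35,6.7,-2.3,0,0],[-1.35,7.5,-2.3,0,0],[-1.35,7.5,-2.3,0,0]])

```text
clock: 5.37
tcp_pos: [672.0, -140.8, 206.1]
ee_rot: [179.8, 0.0, 76.9]
force: [-2.2, -0.5, 6.8]
finger_gap: 7.8
finger_force: 42.2
```

```bash
python3 leaf.py; python3 - <<'E'
from h import *
from cell import r,optics
s=r.get_state();print(deck(np.array(s["tcp_pos"])),s["finger_gap"],s["force"],deck(bar(-1,1.25)))
c=optics.read_camera("side");cv2.imwrite("pics/s2.png",c["image"][100:340,120:420,::-1].repeat(2,0).repeat(2,1))
E
```

```text
active [(np.float64(1.525), 5), (np.float64(1.475), 2), (np.float64(1.325), 1), (np.float64(2.075), 0)]
passive [(np.float64(0.025), 771), (np.float64(-0.025), 363), (np.float64(0.075), 116), (np.float64(-0.075), 28)]
[ -31.46176439 -131.42508436  111.79228575] 7.932218052526104 [-0.94388471 -0.08729768  7.47676173] [ -35.         -130.89853457  108.77868095]
```

View pics/s2.png

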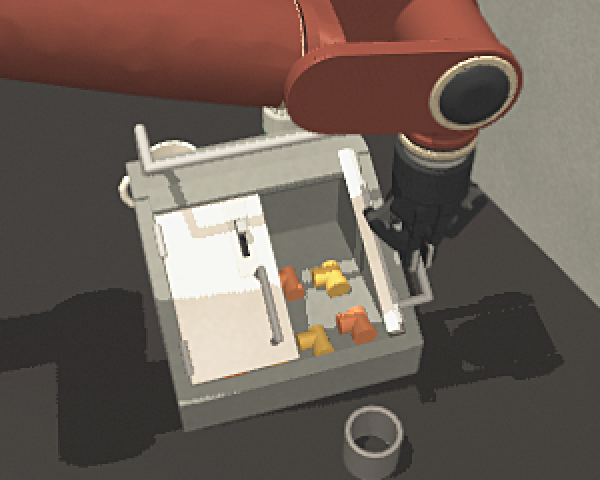

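In this crop the active leaf stands almost upright, from (348,155) to (395,325), with its bar in the jaws near (420,290). I'll swing it to about 1.5 rad.

>>> jog_arm(targets=[[0.05,0.8,0.05,0,0],[0.1,1.65,0.15,0,0],[0.15,2.2,0.25,0,0],[0.2,2.7,0.4,0,0],[0.25,3.0,0.5,0,0],[0.25,3.0,0.5,0,0],[0.25,3.0,0.5,0,0]])

```text
clock: 6.05
tcp_pos: [698.5, -144.7, 202.2]
ee_rot: [-179.6, 0.1, 76.8]
force: [-10.7, 0.9, 15.8]
finger_gap: 7.6
finger_force: 53.1
```

```bash
python3 - <<'E'
from h import *
from cell import r,optics
s=r.get_state();d=deck(np.array(s["tcp_pos"]));print(d,s["finger_gap"],s["force"],s["torque"],"th",np.arctan2(d[2],127+d[1])-np.arctan2(38,102))
for nm in("side","top"):
    P,C=cloud(optics.read_camera(nm));P=P+[0,0,1 if nm=="side" else -1.7];k=np.isfinite(P).all(1);D=deck(P[k]);C=C[k]
    for lo,hi in((10,40),(40,95),(-110,-80)):
        k=(D[:,0]>lo)&(D[:,0]<hi)&(D[:,2]>20)&(abs(D[:,1]+127)<40)&(D[:,2]<140)&(C.min(1)>110)
        if k.sum()>30:
            f=np.polyfit(D[k,2],D[k,1],1);print(nm,lo,k.sum(),"slope th",np.pi/2-np.arctan(f[0]),"y at n=60,120",np.polyval(f,[60,120]))
E
```

```text
[ -31.41400122 -158.09767767  107.3327285 ] 7.58839574954431 [-10.70313654   0.86346671  15.77670181] [ 0.85741235  3.54205565 -0.18244795] th 1.4961859692468868
side 10 151 slope th 1.5661639127850262 y at n=60,120 [-111.72496684 -111.44702001]
side 40 415 slope th 1.6014380812170557 y at n=60,120 [-111.02812486 -112.86720575]
side -110 189 slope th 1.5892640635363517 y at n=60,120 [-112.06306182 -113.17125202]
top 10 48 slope th 1.4974295506467508 y at n=60,120 [-111.10523629 -106.69531447]
top 40 279 slope th 1.6061606436642895 y at n=60,120 [-110.88454305 -113.00728707]
```

>>> jog_arm(targets=[[0,0,0,0,26],[0,0,0,0,26],[0,0,0,0,26],[0,0,0,0,26]], grip_force=20)

```text
clock: 6.48
tcp_pos: [701.2, -145.9, 202.5]
ee_rot: [179.8, 0.1, 76.8]
force: [-3.0, -2.7, 10.5]
finger_gap: 22.1
finger_force: 11.3
```

>>> jog_arm(targets=[[0,0,-0.7,0,26],[0,0,-1.5,0,26],[0,0,-2.5,0,26],[0,0,-4,0,26],[0,0,-6,0,26],[0,0,-9,0,26],[0,0,-12,0,26],[0,0,-15,0,26],[0,0,-17,0,26],[0,0,-17.5,0,26]])

```text
clock: 7.32
tcp_pos: [701.7, -144.4, 380.9]
ee_rot: [179.4, 0.0, 76.9]
force: [0.9, 0.1, 0.2]
finger_gap: 22.1
finger_force: 0.0
```

```bash
python3 - <<'E'
from h import *
from cell import r,optics
cs=optics.read_camera("side");cv2.imwrite("pics/s3.png",cs["image"][100:340,120:420,::-1].repeat(2,0).repeat(2,1))
for nm in("side","top"):
    P,C=cloud(optics.read_camera(nm));P=P+[0,0,1 if nm=="side" else -1.7];k=np.isfinite(P).all(1);D=deck(P[k]);C=C[k]
    for lo,hi in((10,40),(40,95),(-110,-80)):
        k=(D[:,0]>lo)&(D[:,0]<hi)&(D[:,2]>20)&(abs(D[:,1]+127)<40)&(D[:,2]<140)&(C.min(1)>110)
        if k.sum()>30:
            f=np.polyfit(D[k,2],D[k,1],1);print(nm,lo,k.sum(),"slope th",np.pi/2-np.arctan(f[0]),"y at n=60,120",np.polyval(f,[60,120]))
    # bolt thumb
    k=(D[:,1]>15)&(D[:,1]<55)&(D[:,2]>15)&(D[:,2]<35)&(D[:,0]>35)&(D[:,0]<90);print("bolt",k.sum(),np.percentile(D[k,0],[3,50,97]).round(1),np.percentile(D[k,1],[3,50,97]).round(1),np.percentile(D[k,2],[5,50,95]).round(1))
    k=(abs(D[:,1])<100)&(P[np.isfinite(P).all(1)][:,2]>265)&(P[np.isfinite(P).all(1)][:,2]<295)&(D[:,0]>60)&(D[:,0]<200)&(D[:,2]>50);q=(P[np.isfinite(P).all(1)][k]-DM)@ex
    print("rail x rel DM",np.percentile(q,[3,50,97]).round(1))
E
```

```text
side 10 181 slope th 1.5665078968138526 y at n=60,120 [-109.83833668 -109.5810293 ]
side 40 397 slope th 1.576180802022099 y at n=60,120 [-108.91705999 -109.24013163]
side -110 171 slope th 1.5570559878189545 y at n=60,120 [-110.22756135 -109.40308913]
bolt 30 [55.1 61.7 68.3] [28.5 33.2 37.6] [16.5 22.7 25.8]
rail x rel DM [52.9 55.8 62.5]
top 10 78 slope th 1.562125038984382 y at n=60,120 [-109.95291993 -109.43262962]
top 40 268 slope th 1.5819160755337993 y at n=60,120 [-108.81382829 -109.48104071]
bolt 24 [56.  63.2 68.9] [28.8 33.4 37.8] [15.4 22.4 24.7]
rail x rel DM [54.6 60.1 65.8]
```

View pics/s3.png

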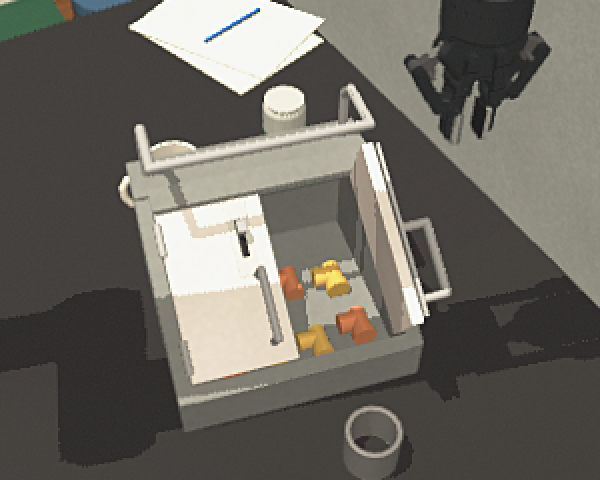

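The crop shows the active leaf standing free at about 1.55 rad, its bar at (440,260). The thumb piece is at (243,235) and the rail runs from (150,165) to (370,122). Next I'll turn back with the jaws fully open, so that one open finger can reach ahead of the body and press on the thumb without the body meeting the rail.

```bash
python3 - <<'E'
from h import *
from cell import r
print(r.get_state()["q"].round(1));t=DM+ex*-9+ey*38;t[2]=380;print(go(t,76.7))
E
```

```text
[-17.6  12.7  69.5   0.   97.8  -4.5]
(array([  7.15, -19.76,  -0.68]), np.float64(-89.8))
```

>>> jog_arm(targets=[[0.6,-1.6,0,-7,100],[1.2,-3.3,0,-14,100],[1.8,-4.9,0,-21,100],[2.4,-6.6,0,-28,100],[3,-8.2,0,-35,100],[3.6,-9.9,0,-42,100],[4.2,-11.5,0,-49,100],[4.8,-13.2,0,-56,100],[5.4,-14.8,0,-63,100],[6,-16.5,0,-70,100],[6.6,-18.1,0,-77,100],[7.15,-19.75,0,-84,100]])

```text
clock: 8.47
tcp_pos: [522.8, -29.1, 370.0]
ee_rot: [-180.0, -0.3, 161.2]
force: [-0.4, 0.4, 0.5]
finger_gap: 85.3
finger_force: 0.0
```

```bash
python3 - <<'E'
from h import *
from cell import r
t=DM+ex*-9+ey*38;t[2]=375;print(go(t,76.7))
E
```

```text
(array([-0.14, -0.01, -0.5 ]), np.float64(-5.5))
```

>>> jog_arm(targets=[[-0.1,0,0,-5.5,100],[-0.1,0,0,-5.5,100],[-0.1,0,0,-5.5,100]])

```text
clock: 8.72
tcp_pos: [524.7, -29.9, 371.0]
ee_rot: [-180.0, -0.2, 166.2]
force: [-0.4, 0.9, -0.2]
finger_gap: 85.2
finger_force: 0.0
```

```bash
python3 - <<'E'
from h import *
from cell import r,optics
s=r.get_state();p=np.array(s["tcp_pos"]);print(p,s["ee_rot"])
R=Ro.from_euler("xyz",s["ee_rot"],degrees=True).as_matrix()
for nm,o in(("side",1),("top",-1.7)):
    c=optics.read_camera(nm);P,C=cloud(c)
    if nm=="side":cv2.imwrite("pics/s4.png",c["image"][60:260,120:340,::-1].repeat(3,0).repeat(3,1))
    P=P+[0,0,o];P=P[np.isfinite(P).all(1)];G=(P-p)@R
    print(nm)
    for lo in range(-150,25,10):
        k=(G[:,2]>=lo)&(G[:,2]<lo+10)&(np.hypot(G[:,0],G[:,1])<100)
        if k.sum()>3:print(lo,k.sum(),"x",G[k,0].min().round(),G[k,0].max().round(),"y",G[k,1].min().round(),G[k,1].max().round())
E
```

```text
[524.71850231 -29.94711709 371.02753948] [-179.98818347   -0.19653134  166.24935705]
side
-150 237 x -36.0 38.0 y -40.0 1.0
-140 232 x -35.0 38.0 y -40.0 4.0
-130 213 x -35.0 38.0 y -40.0 1.0
-120 89 x -22.0 32.0 y -40.0 -19.0
-110 212 x -12.0 13.0 y -71.0 -16.0
-100 183 x -19.0 20.0 y -73.0 6.0
-90 157 x -19.0 20.0 y -74.0 16.0
-80 106 x -12.0 18.0 y -74.0 32.0
-70 95 x -11.0 18.0 y -76.0 35.0
-60 131 x -13.0 16.0 y -76.0 65.0
-50 11 x 11.0 14.0 y -56.0 46.0
-40 34 x -6.0 11.0 y -58.0 46.0
-30 66 x -9.0 12.0 y -58.0 48.0
-20 60 x -11.0 11.0 y -57.0 43.0
-10 33 x -11.0 11.0 y -54.0 44.0
top
-150 29 x 17.0 37.0 y -29.0 34.0
-140 25 x 18.0 37.0 y -27.0 33.0
-130 24 x 18.0 37.0 y -32.0 33.0
-110 48 x -9.0 13.0 y -41.0 68.0
-100 20 x -9.0 12.0 y -53.0 70.0
-90 11 x -12.0 17.0 y -53.0 71.0
-80 37 x -9.0 17.0 y -38.0 72.0
-70 35 x -10.0 17.0 y -49.0 74.0
-60 37 x -3.0 13.0 y -55.0 74.0
-50 10 x -3.0 13.0 y -57.0 74.0
```

View pics/s4.png

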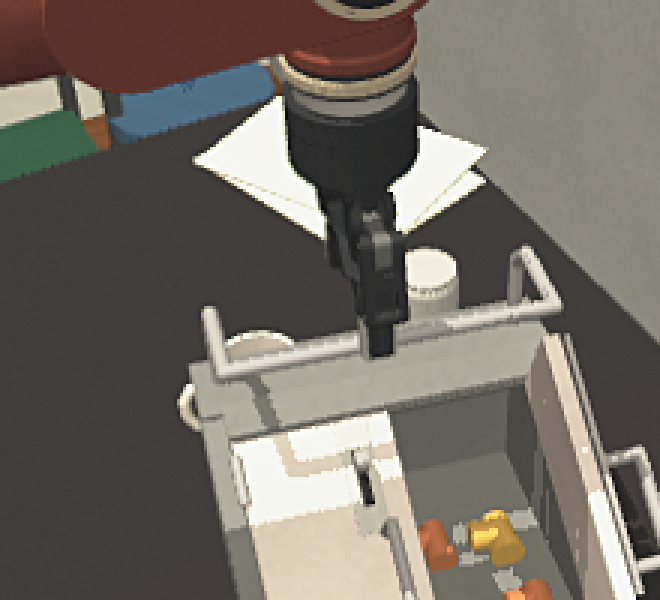

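The crop shows the open gripper above the locker at about (375,300): the linkage is narrow across its width there, and the wide body starts only about 120 mm behind the TCP. The thumb piece is at (365,485).

The depth data agrees:

| Part | Extent | Distance behind TCP |
|---|---|---|
| Linkage | ±20 mm in tool x | 110–50 mm |
| Body | ±38 mm in tool x | 120 mm and more |
| Knuckles | ±76 mm in tool y | 115–50 mm |

So pinching across y with the tool just in front of the rail fits, with the body above the rail and the pads' front edge on the thumb. I'll turn back for that.

>>> jog_arm(targets=[[0,0,0,7,30],[0,0,0,14,30],[0,0,0,21,30],[0,0,0,28,30],[0,0,0,35,30],[0,0,0,42,30],[0,0,0,49,30],[0,0,0,56,30],[0,0,0,63,30],[0,0,0,70,30],[0,0,0,77,30],[0,0,0,84,30]])

```text
clock: 9.82
tcp_pos: [525.5, -30.4, 372.5]
ee_rot: [-179.9, -0.0, 81.9]
force: [0.2, -0.8, 0.4]
finger_gap: 25.4
finger_force: 0.0
```

```bash
python3 - <<'E'
from h import *
t=DM+ex*14+ey*33;t[2]=173;print(go(t,-13.3))
E
```

```text
(array([ 2.3 ,  0.6 , 19.95]), np.float64(5.2))
```

>>> jog_arm(targets=[[1,0.3,1,2.5,30],[2.3,0.6,3,5.2,30],[2.3,0.6,6,5.2,30],[2.3,0.6,9,5.2,30],[2.3,0.6,11.5,5.2,30],[2.3,0.6,13.5,5.2,30],[2.3,0.6,15,5.2,30],[2.3,0.6,16.5,5.2,30],[2.3,0.6,17.5,5.2,30],[2.3,0.6,18,5.2,30],[2.3,0.6,18,5.2,30]])

```text
clock: 10.73
tcp_pos: [533.6, -8.1, 191.7]
ee_rot: [-179.8, 0.0, 77.1]
force: [-0.3, 0.2, -0.8]
finger_gap: 25.9
finger_force: 0.0
```

```bash
python3 - <<'E'
from h import *
from cell import r,optics
p=np.array(r.get_state()["tcp_pos"]);print((p-DM)@ex,(p-DM)@ey)
t=DM+ex*31+ey*33;t[2]=173;print(go(t,-13.3))
c=optics.read_camera("side");cv2.imwrite("pics/s5.png",cv2.resize(c["image"][120:280,160:340,::-1],None,fx=3.6,fy=3.6))
E
```

```text
14.090232748796657 33.793097628393305
(array([1.69, 0.1 , 1.87]), np.float64(0.4))
```

View pics/s5.png

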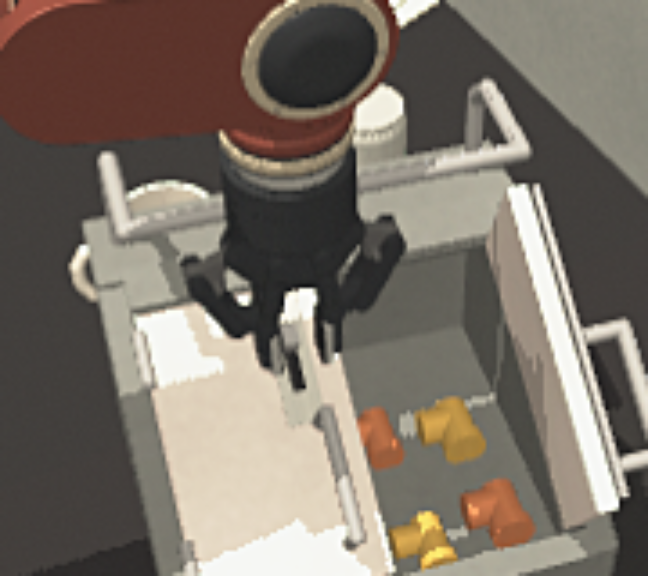

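The fingertips at (275,360) and (333,340) straddle the thumb piece and its plate at (298,330), and the gripper stands in front of the rail. I'll lower it and creep up the slope, watching the force.

>>> jog_arm(targets=[[0,0.1,0.6,0.4,30],[0,0.1,1.2,0.4,30],[0,0.1,1.85,0.4,30],[0.3,0.1,1.85,0.4,30],[0.6,0.1,1.85,0.4,30],[0.9,0.1,1.85,0.4,30],[1.1,0.1,1.85,0.4,30],[1.2,0.1,1.85,0.4,30],[1.2,0.1,1.85,0.4,30]])

```text
clock: 11.53
tcp_pos: [538.1, 3.7, 175.1]
ee_rot: [180.0, -0.0, 76.8]
force: [0.5, 0.3, 0.8]
finger_gap: 25.5
finger_force: 0.0
```

>>> jog_arm(targets=[[0.2,0,0,0,30],[0.4,0,0,0,30],[0.5,0,0,0,30],[0.5,0,0,0,30]])

```text
clock: 11.87
tcp_pos: [539.1, 8.4, 174.8]
ee_rot: [180.0, -0.0, 76.8]
force: [0.1, 0.2, 0.3]
finger_gap: 25.5
finger_force: 0.0
```

>>> jog_arm(targets=[[0.1,0,0,0,0],[0.1,0,0,0,0],[0.1,0,0,0,0],[0.1,0,0,0,0],[0.1,0,0,0,0],[0.1,0,0,0,0]], grip_force=30)

```text
clock: 12.37
tcp_pos: [538.9, 9.4, 174.8]
ee_rot: [-179.9, -0.0, 76.8]
force: [-4.9, 2.6, 2.6]
finger_gap: 8.5
finger_force: 29.3
```

Gripped (gap 8.5 mm). I'll pull down the slope.

>>> jog_arm(targets=[[-0.2,0,0.12,0,0],[-0.45,0,0.26,0,0],[-0.7,0,0.4,0,0],[-0.95,0,0.55,0,0],[-1.2,0,0.69,0,0],[-1.45,0,0.84,0,0],[-1.7,0,0.98,0,0],[-1.95,0,1.13,0,0],[-2.15,0,1.24,0,0],[-2.3,0,1.33,0,0],[-2.4,0,1.39,0,0],[-2.4,0,1.39,0,0]])

```text
clock: 13.37
tcp_pos: [534.1, -11.8, 162.2]
ee_rot: [-180.0, -0.4, 76.8]
force: [-4.9, 11.7, 8.4]
finger_gap: 8.4
finger_force: 29.5
```

>>> jog_arm(targets=[[0,0,0,0,30],[0,0,0,0,30],[0,0,0,0,30],[0,0,0,0,30]])

```text
clock: 13.7
tcp_pos: [534.0, -14.6, 160.6]
ee_rot: [180.0, 0.0, 76.8]
force: [0.5, -0.2, -1.8]
finger_gap: 25.6
finger_force: 0.0
```

```bash
python3 - <<'E'
from h import *
from cell import optics
c=optics.read_camera("side")
P,C=cloud(c);P=P+[0,0,1];k=np.isfinite(P).all(1);D=deck(P[k]);C=C[k]
k=(D[:,1]>26)&(D[:,1]<40)&(D[:,2]>14)&(D[:,2]<30)&(D[:,0]>15)&(D[:,0]<90)&(C.min(1)>90)
print(k.sum(),np.percentile(D[k,0],[3,50,97]).round(1),np.percentile(D[k,2],[5,50,95]).round(1))
cv2.imwrite("pics/s6.png",cv2.resize(c["image"][160:300,180:320,::-1],None,fx=4,fy=4))
E
```

```text
30 [30.3 36.3 43.4] [20.2 23.5 24.9]
```

View pics/s6.png

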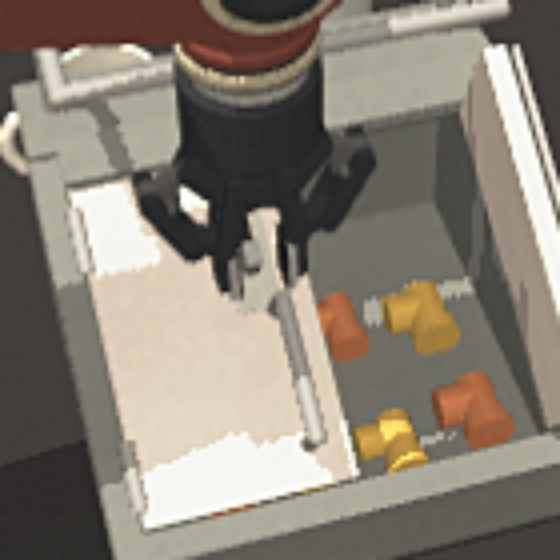

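The thumb piece now sits low, at (250,255) next to the bar's upper end. It measures u ≈ 36.5 mm, so the bolt is at its stop, and the passive leaf is still shut. Next is the passive bar.

>>> jog_arm(targets=[[0,0,-1,0,30],[0,0,-2.5,0,30],[0,0,-4.5,0,30],[0,0,-6.5,0,40],[0,0,-7,0,50]])

```text
clock: 14.17
tcp_pos: [535.7, -14.6, 235.6]
ee_rot: [179.6, -0.0, 76.8]
force: [-0.4, -0.2, 0.9]
finger_gap: 42.6
finger_force: 0.0
```

```bash
python3 - <<'E'
from h import *
print(go(bar(1,0),-13.3))
E
```

```text
(array([-5.77,  0.45,  9.52]), np.float64(0.1))
```

>>> jog_arm(targets=[[-2,0.15,0,0,50],[-4,0.3,0,0,50],[-5.8,0.45,1,0,50],[-5.8,0.45,3,0,50],[-5.8,0.45,5,0,50],[-5.8,0.45,7,0,50],[-5.8,0.45,8.5,0,50],[-5.8,0.45,9.4,0,50],[-5.8,0.45,9.4,0,50],[-5.8,0.45,9.4,0,50]])

```text
clock: 15.0
tcp_pos: [524.8, -71.6, 136.8]
ee_rot: [-180.0, 0.0, 76.8]
force: [0.1, 0.1, 0.4]
finger_gap: 42.7
finger_force: 0.0
```

>>> jog_arm(targets=[[0,0,0,0,0],[0,0,0,0,0],[0,0,0,0,0],[0,0,0,0,0],[0,0,0,0,0],[0,0,0,0,0],[0,0,0,0,0],[0,0,0,0,0]], grip_force=40)

```text
clock: 15.67
tcp_pos: [527.5, -72.4, 139.0]
ee_rot: [179.6, 0.0, 76.8]
force: [5.8, -0.8, -1.6]
finger_gap: 8.0
finger_force: 38.9
```

```bash
python3 - <<'E'
from h import *
from cell import r
p=np.array(r.get_state()["tcp_pos"]);print(deck(p))
b0=bar(1,0)
for th in (.1,.2,.35,.5,.65,.8,.95,1.1,1.25,1.4,1.5,1.6):
    d=go(bar(1,th)-b0+p,-13.3);print(th,d)
E
```

```text
[-36.20680106  24.98717369  37.08522545]
0.1 (array([-0.5 , -0.42, -0.87]), np.float64(0.1))
0.2 (array([-0.97, -0.95, -1.7 ]), np.float64(0.1))
0.35 (array([-1.63, -1.9 , -2.84]), np.float64(0.1))
0.5 (array([-2.21, -3.04, -3.85]), np.float64(0.1))
0.65 (array([-2.7 , -4.35, -4.71]), np.float64(0.1))
0.8 (array([-3.08, -5.78, -5.38]), np.float64(0.1))
0.95 (array([-3.35, -7.32, -5.86]), np.float64(0.1))
1.1 (array([-3.5 , -8.92, -6.14]), np.float64(0.1))
1.25 (array([ -3.53, -10.55,  -6.21]), np.float64(0.1))
1.4 (array([ -3.44, -12.17,  -6.07]), np.float64(0.1))
1.5 (array([ -3.31, -13.23,  -5.85]), np.float64(0.1))
1.6 (array([ -3.13, -14.26,  -5.55]), np.float64(0.1))
```

>>> jog_arm(targets=[[-0.25,-0.2,-0.44,0,0],[-0.5,-0.42,-0.87,0,0],[-0.97,-0.95,-1.7,0,0],[-1.3,-1.4,-2.3,0,0],[-1.63,-1.9,-2.84,0,0],[-1.93,-2.45,-3.35,0,0],[-2.21,-3.04,-3.85,0,0],[-2.46,-3.7,-4.3,0,0],[-2.7,-4.35,-4.71,0,0],[-2.7,-4.35,-4.71,0,0]])

```text
clock: 16.5
tcp_pos: [478.6, -89.9, 187.7]
ee_rot: [179.4, 0.2, 76.7]
force: [2.4, -3.4, 4.5]
finger_gap: 8.0
finger_force: 40.3
```

```bash
cat > st.py <<'E'
from h import *
from cell import r
s=r.get_state();d=deck(np.array(s["tcp_pos"]));print(d,s["force"],"th if held",np.arctan2(d[2],127-d[1])-np.arctan2(38,102),s["q"].round(0))
E
python3 st.py; python3 leaf.py
```

```text
[-36.32348665  68.51381461  93.31905293] [ 2.38365771 -3.36108535  4.4566088 ] th if held 0.6543312176132939 [-19. -15. 114.  -0.  80.  -6.]
active [(np.float64(1.325), 94), (np.float64(1.375), 71), (np.float64(1.275), 45), (np.float64(1.225), 29)]
passive [(np.float64(0.675), 40), (np.float64(0.625), 36), (np.float64(0.725), 5), (np.float64(0.575), 4)]
```

>>> jog_arm(targets=[[-0.2,-0.7,-0.35,0,0],[-0.38,-1.43,-0.67,0,0],[-0.52,-2.2,-0.92,0,0],[-0.65,-2.97,-1.15,0,0],[-0.74,-3.77,-1.3,0,0],[-0.8,-4.57,-1.43,0,0],[-0.82,-5.4,-1.47,0,0],[-0.83,-6.2,-1.5,0,0],[-0.79,-7,-1.44,0,0],[-0.74,-7.8,-1.36,0,0],[-0.74,-7.8,-1.36,0,0]])

```text
clock: 17.47
tcp_pos: [400.3, -80.1, 202.4]
ee_rot: [179.4, 0.4, 76.7]
force: [-2.5, -6.8, 11.5]
finger_gap: 8.3
finger_force: 41.0
```

```bash
python3 st.py; python3 leaf.py
```

```text
[-36.27915417 146.94412455 110.33469762] [-2.49895805 -6.80549219 11.54312502] th if held 1.393005396126958 [-22. -28. 123.  -0.  85.  -8.]
active [(np.float64(1.325), 92), (np.float64(1.375), 75), (np.float64(1.275), 51), (np.float64(1.225), 27)]
passive [(np.float64(1.475), 1), (np.float64(2.075), 0), (np.float64(2.025), 0), (np.float64(1.975), 0)]
```

>>> jog_arm(targets=[[0.06,-0.5,0.1,0,0],[0.13,-1.06,0.22,0,0],[0.22,-1.6,0.37,0,0],[0.29,-2.0,0.49,0,0],[0.29,-2.0,0.49,0,0],[0.29,-2.0,0.49,0,0]])

```text
clock: 18.02
tcp_pos: [381.2, -71.9, 196.3]
ee_rot: [179.6, 0.3, 76.8]
force: [-1.7, -6.0, 8.7]
finger_gap: 8.1
finger_force: 42.3
```

>>> jog_arm(targets=[[0,0,0,0,26],[0,0,0,0,26],[0,0,0,0,26],[0,0,0,0,26]], grip_force=20)

```text
clock: 18.35
tcp_pos: [380.9, -70.6, 194.5]
ee_rot: [179.8, 0.1, 76.8]
force: [-1.6, -2.8, 6.5]
finger_gap: 22.3
finger_force: 0.0
```

>>> jog_arm(targets=[[0,0,-0.7,0,26],[0,0,-1.5,0,26],[0,0,-2.5,0,26],[0,0,-4,0,26],[0,0,-6,0,26],[0,0,-9,0,26],[0,0,-12,0,26],[0,0,-15,0,26],[0,0,-17,0,26],[0,0,-17.5,0,26]])

```text
clock: 19.18
tcp_pos: [380.9, -70.1, 372.9]
ee_rot: [179.6, 0.0, 76.8]
force: [0.1, -0.6, 0.3]
finger_gap: 22.1
finger_force: 0.0
```

```bash
python3 st.py;python3 - <<'E'
from h import *
from cell import r,optics
for nm in("side","top"):
    c=optics.read_camera(nm)
    cv2.imwrite(f"pics/f_{nm}.png",cv2.resize(c["image"][100:340,120:420,::-1],None,fx=2,fy=2))
    P,C=cloud(c);P=P+[0,0,1 if nm=="side" else -1.7];k=np.isfinite(P).all(1);D=deck(P[k]);C=C[k]
    for s in(-1,1):
      for lo,hi in((10,90),(-95,10)):
        k=(D[:,0]>lo)&(D[:,0]<hi)&(D[:,2]>45)&(abs(D[:,1]-s*127)<35)&(D[:,2]<122)&(C.min(1)>110)
        if k.sum()>30:
            f=np.polyfit(D[k,2],D[k,1],1);print(nm,s,lo,k.sum(),"th",np.pi/2+s*np.arctan(f[0]),"y at n=60,120",np.polyval(f,[60,120]))
E
```

```text
[ 53.48723142 168.18979132 255.37786221] [ 0.07177057 -0.58256695  0.28757292] th if held 1.374088602377907 [-21. -34. 110.   0. 103.  -8.]
side -1 10 221 th 1.472092197874779 y at n=60,120 [-109.15198174 -103.21042625]
side -1 -95 597 th 2.0245105776194072 y at n=60,120 [-107.07086403 -136.32951981]
side 1 10 107 th 0.8965123329619268 y at n=60,120 [171.28570183 123.33064913]
side 1 -95 157 th 1.7708924299125917 y at n=60,120 [134.78682477 146.95543014]
top -1 10 198 th 1.5523701199353945 y at n=60,120 [-108.51115941 -107.40546186]
top -1 -95 372 th 1.9271307598217597 y at n=60,120 [-109.65729772 -131.99071958]
top 1 10 117 th 1.5684495332018429 y at n=60,120 [133.55139437 133.4105865 ]
```

View pics/f_side.png

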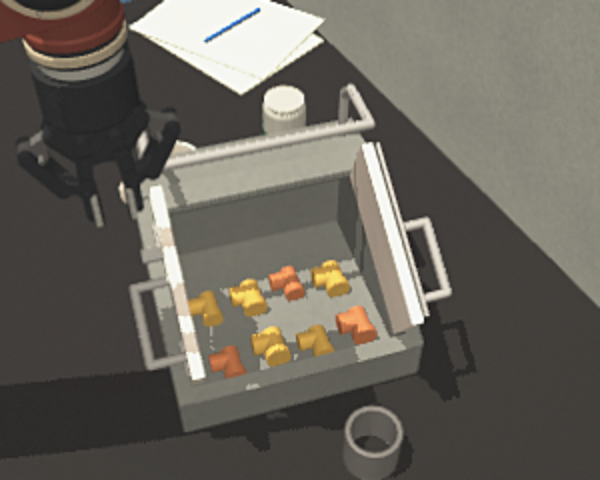

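View pics/f_top.png

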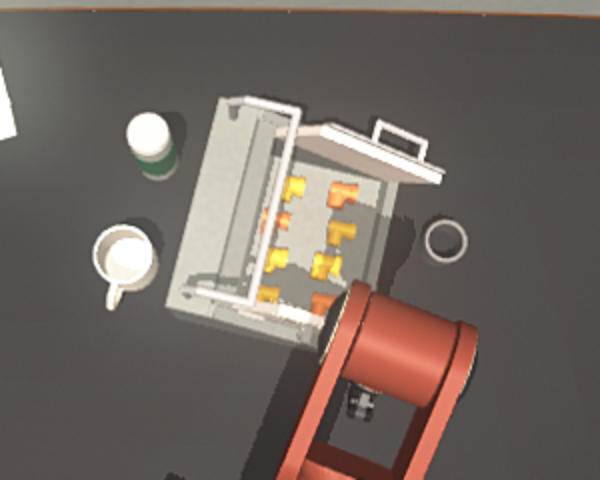

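Both crops show the two leaves standing square to the slope, the passive at (178,285) and the active at (390,240) in the side view. The gripper is clear of everything, and the mug, can and coupling are upright where they were. I'm handing in.

```bash
python3 -c "
from cell import order
print(order.finish_job())"
```

```text
the job is handed in; nothing more can be done
None
```

The job is handed in: both leaves stand open about square to the slope (about 1.55 rad each), the bolt measured within about 1 mm of its stop when I let go of it, and nothing on the counter was knocked over; it took about 19 s of the 58 s, and no verdict came back at hand-in.

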